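# Clamp the mortar cube in the lever press

### The job

Two identical hand lever presses stand on the bench, both with their levers raised; one has a grey mortar cube on its anvil, the other a rubber bung. Clamp the mortar cube: press the release button on top of that press's lever grip, keep it pressed and swing the lever fully down to its stop, then let go. Do not lower the other press's lever, and leave the cube where it stands.

Things in the scene. Friction and masses are not known exactly. Their poses are not given: they have to be found in the camera images.
- clamp_button_top (a point): Top centre of the release button on the cube's press: aluminium plate, 36 mm along the lever x 24 mm, 8 mm proud of the black grip (110x36x26 mm) at the lever's end. Goes in 5 mm (1 to 3.5 N), springs back. Axes: +x along the lever to its pivot, +z out of the button, y the level pivot axis. Pivot: 200 mm along +x, 21 mm along -z (16 mm with the button in), 110 mm over the bench.
- clamp_lever (a joint): Swing of that lever, rad: 0 = raised (0.38 above level), 0.60 = at its stop (0.22 below level). Button out: a pawl locks it every 0.2 rad. Button in: it swings stiffly (5 to 7 N at the button, about 8 N at the end where its sprung foot meets the cube) and stays where left. Pushing down on the button does both; the button goes almost straight down, from 205 to about 85 mm.
- specimen: Mortar cube, grey, 28 mm, loose on the 46 mm square steel anvil of the press to use, under the lever's round foot. Origin: centre of its underside, 30 mm over the bench. The press base is 260x100x12 mm, fixed, its lever's end towards the robot (within 0.25 rad of -x).
- spare_lever (a joint): Swing of the lever on the other, identical press (tapered rubber bung on its anvil), rad, same meaning; it stays raised at 0.
Mind the look-alikes: they are no part of the job. What is shaped like the specimen but red is not meant.

How it is judged:
By the outcome, as a careful person would: the job done as asked, in the order asked, and still so for the second after the job is handed in, with the robot touching nothing.
It also fails if it takes over 32 s, if anything falls off the work surface, if the arm or the gripper's body presses on something with over 40 N, if the wrist force passes 120 N, or if a joint passes its speed limit or range.

### The arm

A 6-joint arm with a two-finger parallel gripper is mounted at the origin on a cart in front of the work surface, level with it; the furniture and walls round the work are solid. World frame = base frame: x ahead of the robot, y to its left, z up, the work surface at z = 0. Lengths are in mm, angles in rad, forces in N, time in s.
With the tool pointing down it reaches from about 275 to 975 mm from the base axis. Payload 8.4 kg.
Tool frame: the origin (TCP) lies at the very end of the fingers, on their centre line; the grasp point (between the pads) lies 19 mm behind it; z points along the fingers, y is the line along which they close (so a half turn about z gives the same grasp; the last joint's range is limited). The gripper opens to 92 mm and grips with 3 to 60 N. Pads are 20 mm wide; open, the fingers measure 128 mm over their backs; the gripper's body (75 mm by 189 mm) begins 69 mm behind the grasp point.
Start: joints at [1.182, 0.353, 1.633, -0, 1.155, -0.002], TCP at [235.765, 578.828, 214.583] pointing down, gripper open.
Joint ranges: [-2.63, 2.63], [-0.92, 2.1], [0.06, 2.66], [-1.3, 4.44], [0, 2.69], [-3.02, 3.02]. Speed limits (rad/s): [2.22, 2.22, 2.79, 3.14, 3.14, 3.14].

### API

Orientations are given as a 3x3 rotation matrix whose columns are the frame's x, y, z axes.
In Python, from station import get_state, grab_frame, camera_params, hand_in gives the robot as it stands.
- The arm moves only by the shell command python3 -m creep 'ROWS' [FORCE]. ROWS is JSON, a list of rows, each an object with "travel": the shift along the tool's x, y, z in mm, a list of three; "dr": the turn, a rotation vector about the tool's x, y, z in degrees, a list of three; "gripper": the opening in per cent of the stroke, from 0 (shut) to 100 (fully open). In form: [{"travel": [tx, ty, tz], "dr": [ax, ay, az], "gripper": gripper}, ...]. A call has 1 to 10 rows; each row shifts and turns the commanded pose from where the row before left it, along the tool's axes as they then stand; what a row does not reach is not made up. A row lasts 1/12 s, in which the tool goes at most 41.7 mm and 7.16 degrees, less where a joint would pass 70% of its speed; a pose out of reach is approached as far as the arm can. A call with a gripper value outside its range is refused whole. The fingers move at their own pace and stop on an object; FORCE is the grip in N (left out, the last holds). Time passes only in rows, so rows that do not move let the fingers close. It gives the time, the measured TCP pose, the force, the opening and the grip force at its end, in the units of the state.
- get_state(): the state, without advancing time (a new reading comes with each control period).
- grab_frame(name): name is "side" or "top" or "wrist"; returns (picture, depth): 384x512x3 uint8, blue, green, red; 384x512 float32, mm along the optical axis (not along the pixel's ray), 0 where there is no reading.
- camera_params(name): a dict with "vfov" (degrees; the focal length in pixels is half the picture's height over the tangent of half this angle, whatever the lens; pixels are square), "cx", "cy" (the principal point, pixels), "dist_coeffs" ([k1, k2, p1, p2, k3] as OpenCV has them; the pictures are not rectified), "extrinsics" (4x4, takes a point from world to camera coordinates). Camera axes: x right, y up, looking along -z (the intrinsics and any distortion apply to the point x, -y, -z); pixel columns grow to the right and rows downward; lengths in mm; the calibration is good to about 2 mm. A picture is of the moment at which its call begins: read the wrist's pose just before it. camera_params takes no time and is no camera call; for the wrist camera it gives the pose at the moment of the call.
- hand_in(): hands the job in; it is judged then, once.
The state is a dict: "t": time; "q": joint angles; "qvel": joint speeds; "joint_torque": joint torques, N m; "tcp_pos": TCP position; "ee_rot": TCP orientation; "force": force on the tool from outside, world axes, zero at the start; "ft_torque": the same for the moment, N m; "grip_width": finger opening in mm; "grasp_force": force on a finger pad.
Only numpy, scipy, OpenCV 4.12 (cv2) and the standard library are available. Lean on these libraries where they do the work, as an engineer would, in place of code of your own. Each camera call takes 0.05 s, during which the arm holds its last target. There are 200 camera calls.

## Working session

There is one attempt and no reset: what is moved stays moved. The work goes in short steps, Python scripts to look and compute and a shell command to move; the robot and the scene stay as the last step left them, time stands still between calls to the robot, and variables do not carry over. Pictures are saved under pics/ and viewed, at most 10 in all, crops included, and the job is handed in when it is done.

```bash
mkdir -p pics
cat > h.py <<'E'
import numpy as np, cv2
from station import *
def pts(name, uv, depth, P):
    f=192/np.tan(np.radians(P['vfov'])/2)
    K=np.array([[f,0,P['cx']],[0,f,P['cy']],[0,0,1]])
    uv=np.asarray(uv,float).reshape(-1,1,2)
    n=cv2.undistortPoints(uv,K,np.array(P['dist_coeffs'])).reshape(-1,2)
    d=np.asarray(depth,float)
    c=np.c_[n[:,0]*d,-n[:,1]*d,-d,np.ones(len(d))]
    return (np.linalg.inv(np.array(P['extrinsics']))@c.T).T[:,:3]
def snap(name,fn):
    P=camera_params(name); im,d=grab_frame(name); cv2.imwrite(f'pics/{fn}.png',im); np.savez(f'pics/{fn}.npz',im=im,d=d,E=P['extrinsics'])
    v,u=np.mgrid[0:384,0:512]
    W=pts(name,np.c_[u.ravel(),v.ravel()],d.ravel(),P).reshape(384,512,3); W[d==0]=np.nan
    np.save(f'pics/{fn}_W.npy',W); return im,d,W
E
python3 - <<'E'
from h import *
a=snap('top','top1')[0];b=snap('side','side1')[0]
cv2.imwrite('pics/both.png',cv2.resize(np.vstack([a,b]),None,fx=.78,fy=.78)) 
s=get_state();print(s['t'],s['tcp_pos'],s['ee_rot'],s['force'])
E
```

```text
0.1 [235.59395692 578.420463   213.94540661] [[-9.26124450e-01  3.77217820e-01 -4.68674551e-04]
 [ 3.77218111e-01  9.26123740e-01 -1.14617058e-03]
 [ 1.69465838e-06 -1.23828913e-03 -9.99999233e-01]] [-0.47667858 -0.43144337  0.16857493]
```

View pics/top1.png

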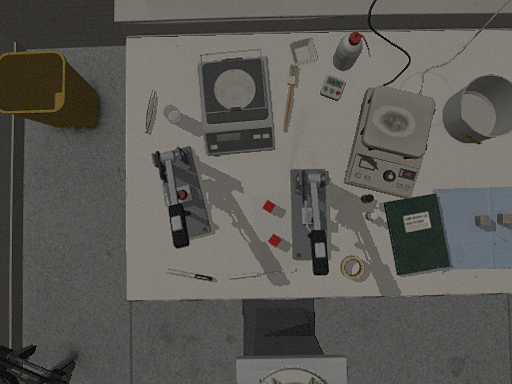

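View pics/side1.png

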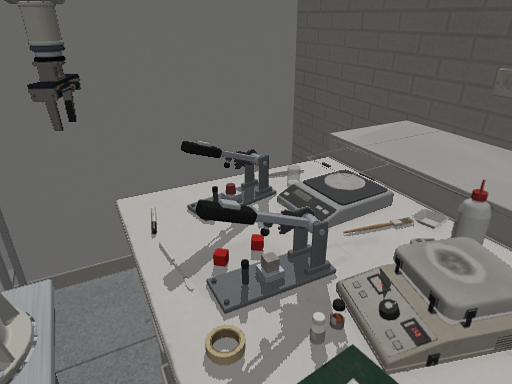

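The cube's press is the right-hand one in the top view (button at about 320,251). The left one at (180,195) holds the red-brown bung. Next I measure the button and the lever direction.

Run:
```python
from h import *
W=np.load('pics/top1_W.npy'); im=cv2.imread('pics/top1.png').astype(int)
np.set_printoptions(precision=1,suppress=True)
sub=(slice(230,280),slice(300,340))
w=W[sub].reshape(-1,3); c=im[sub].reshape(-1,3)
hi=(w[:,2]>150)
for nm,m in (('btn',hi&(c.mean(1)>110)),('grip',hi&(c.mean(1)<60))):
    p=w[m]; print(nm,len(p),p.mean(0),p.min(0),p.max(0)); print(np.linalg.svd(p-p.mean(0),full_matrices=False)[2][0])
# base long direction
w=W[160:265,285:335].reshape(-1,3); m=(w[:,2]>6)&(w[:,2]<18); print(m.sum(), cv2.minAreaRect(w[m][:,:2].astype(np.float32)))
# other press
w=W[140:255,145:215].reshape(-1,3); m=w[:,2]>100; print(w[m].min(0),w[m].max(0))
cv2.imwrite('pics/crop.png',cv2.resize(im[150:290,270:350].astype(np.uint8),None,fx=4,fy=4,interpolation=2))
```

```text
btn 113 [477.6 -58.2 203.3] [419.  -68.9 167. ] [523.  -39.2 210.5]
[-0.9 -0.   0.3]
grip 536 [470.2 -56.6 196.7] [420.5 -76.8 169.7] [523.1 -40.2 217.3]
[-0.9 -0.   0.4]
1576 ((559.2000732421875, -64.95846557617188), (132.7418975830078, 275.3309326171875), 85.61627960205078)
[486.6 254.5 100.1] [745.  362.5 218. ]
```

View pics/crop.png

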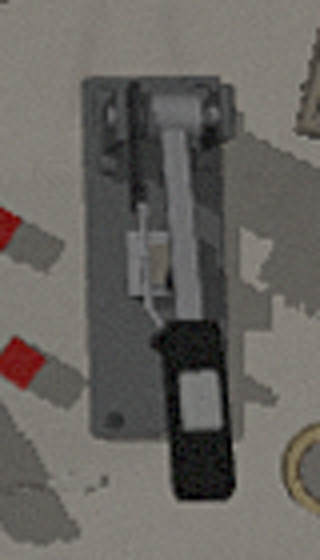

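Run:
```python
from h import *
np.set_printoptions(precision=2,suppress=True)
W=np.load('pics/top1_W.npy'); im=cv2.imread('pics/top1.png').astype(int).mean(2)
r=(slice(238,264),slice(311,329)); m=(im[r]>75)&(W[r][...,2]>185)
n,l,st,cen=cv2.connectedComponentsWithStats(m.astype(np.uint8)); k=1+np.argmax(st[1:,4])
p=W[r][l==k]; b=np.median(p,0); print('btn',len(p),b,p.mean(0),np.ptp(p,0),cen[k]+[311,238])
m=(W[...,2]>120)&(W[...,2]<220); m[:,:285]=0;m[:,340:]=0;m[:160]=0;m[280:]=0
# lever axis: medians of y by x
for x in range(420,640,20):
    q=W[m&(abs(W[...,0]-x)<10)]; q.size and print(x,len(q),np.median(q,0),q[:,1].min(),q[:,1].max())
```

```text
btn 140 [476.62 -58.01 203.62] [477.42 -58.25 203.81] [32.31 23.52 15.98] [319.53 249.61]
420 74 [423.79 -56.6  212.59] -75.36882238943414 -41.06147382646259
440 146 [439.36 -56.87 209.56] -77.03361024615927 -40.46320174106084
460 143 [460.28 -56.27 204.5 ] -76.42885268048383 -40.52779520880202
480 130 [479.93 -55.18 200.61] -76.3835121731228 -40.324435800645105
500 139 [499.17 -56.53 185.87] -76.7794694843794 -40.382090672995986
520 114 [518.34 -56.11 177.74] -74.70624125038489 -34.532565127768976
540 84 [540.29 -54.11 162.66] -65.78954732702942 -32.6366824007804
560 71 [559.92 -54.42 154.95] -66.16926870873473 -31.425930323168288
580 67 [580.09 -53.93 147.41] -66.05827907341347 -31.834627137950918
600 74 [600.17 -54.35 140.57] -65.85476430598746 -31.459160796045822
620 71 [619.44 -53.96 133.81] -66.20026159447778 -31.513259605006795
```

```bash
cat > goto.py <<'E'
from h import *
from scipy.spatial.transform import Rotation as R
np.set_printoptions(precision=2,suppress=True)
def target(off,th=0.38,B=np.array([477,-58.3,204]),yaw=0.03):
    L=R.from_euler('zy',[0,0]).as_matrix()
    L=(R.from_rotvec([0,0,yaw])*R.from_rotvec([0,th,0])).as_matrix()
    T=np.c_[-L[:,0],L[:,1],-L[:,2]]
    return B+off*L[:,2],T
def delta(p,T):
    s=get_state(); C=np.array(s['ee_rot']); 
    print('t',s['t'],'pos',s['tcp_pos'],'F',s['force'],'travel',C.T@(p-s['tcp_pos']),'rotvec deg',np.degrees(R.from_matrix(C.T@T).as_rotvec()))
E
python3 - <<'E'
from goto import *
p,T=target(60); print(p); delta(p,T)
E
python3 -m creep '[{"travel":[0,0,-40],"dr":[0,0,0],"gripper":0},{"travel":[0,0,-40],"dr":[0,0,0],"gripper":0}]'
```

```text
[499.25 -57.63 259.72]
t 0.1 pos [235.59 578.42 213.95] F [-0.48 -0.43  0.17] travel [-484.1  -489.67  -45.17] rotvec deg [  4.47  21.44 -23.6 ]
t: 0.27
tcp_pos: [235.0, 577.0, 292.6]
ee_rot: [[-0.926, 0.377, -0.002], [0.377, 0.926, -0.006], [0.0, -0.007, -1.0]]
force: [0.3, 0.9, 0.8]
grip_width: 80.7
grasp_force: 0.0
```

```bash
python3 -m creep '[{"travel":[-24,-24,0],"dr":[0,0,0],"gripper":0},{"travel":[-24,-24,0],"dr":[0,0,0],"gripper":0},{"travel":[-24,-24,0],"dr":[0,0,0],"gripper":0},{"travel":[-24,-24,0],"dr":[0,0,0],"gripper":0},{"travel":[-24,-24,0],"dr":[0,0,0],"gripper":0},{"travel":[-24,-24,0],"dr":[0,0,0],"gripper":0},{"travel":[-24,-24,0],"dr":[0,0,0],"gripper":0},{"travel":[-24,-24,0],"dr":[0,0,0],"gripper":0},{"travel":[-24,-24,0],"dr":[0,0,0],"gripper":0},{"travel":[-24,-24,0],"dr":[0,0,0],"gripper":0}]'
python3 -m creep '[{"travel":[-24,-24,0],"dr":[0,0,0],"gripper":0},{"travel":[-24,-24,0],"dr":[0,0,0],"gripper":0},{"travel":[-24,-24,0],"dr":[0,0,0],"gripper":0},{"travel":[-24,-24,0],"dr":[0,0,0],"gripper":0},{"travel":[-24,-24,0],"dr":[0,0,0],"gripper":0},{"travel":[-24,-24,0],"dr":[0,0,0],"gripper":0},{"travel":[-24,-24,0],"dr":[0,0,0],"gripper":0},{"travel":[-24,-24,0],"dr":[0,0,0],"gripper":0},{"travel":[-24,-24,0],"dr":[0,0,0],"gripper":0},{"travel":[-24,-24,0],"dr":[0,0,0],"gripper":0}]'
python3 -m creep '[{"travel":[0,0,0],"dr":[0.9,4.3,-4.7],"gripper":0},{"travel":[0,0,0],"dr":[0.9,4.3,-4.7],"gripper":0},{"travel":[0,0,0],"dr":[0.9,4.3,-4.7],"gripper":0},{"travel":[0,0,0],"dr":[0.9,4.3,-4.7],"gripper":0},{"travel":[0,0,0],"dr":[0.9,4.3,-4.7],"gripper":0},{"travel":[0,0,0],"dr":[0,0,0],"gripper":0},{"travel":[0,0,0],"dr":[0,0,0],"gripper":0}]'
python3 - <<'E'
from goto import *
im,d,W=snap('wrist','w1')
p,T=target(15); delta(p,T)
E
```

```text
t: 1.1
tcp_pos: [367.6, 264.4, 294.4]
ee_rot: [[-0.926, 0.377, -0.0], [0.377, 0.926, -0.0], [0.0, -0.0, -1.0]]
force: [0.4, 0.6, 0.6]
grip_width: 14.2
grasp_force: 0.0
t: 1.93
tcp_pos: [499.4, -48.5, 294.4]
ee_rot: [[-0.926, 0.377, -0.0], [0.377, 0.926, 0.0], [0.0, -0.0, -1.0]]
force: [-0.4, 0.2, -0.4]
grip_width: 0.7
grasp_force: 0.0
t: 2.52
tcp_pos: [499.5, -46.6, 293.3]
ee_rot: [[-0.928, -0.027, -0.372], [-0.025, 1.0, -0.01], [0.372, 0.0, -0.928]]
force: [-0.4, 0.9, -0.4]
grip_width: 0.6
grasp_force: 0.0
t 2.5667 pos [499.18 -46.65 293.98] F [-0.04  0.86  0.44] travel [-12.5  -11.04  76.9 ] rotvec deg [ 0.08  0.   -0.21]
```

View pics/w1.png

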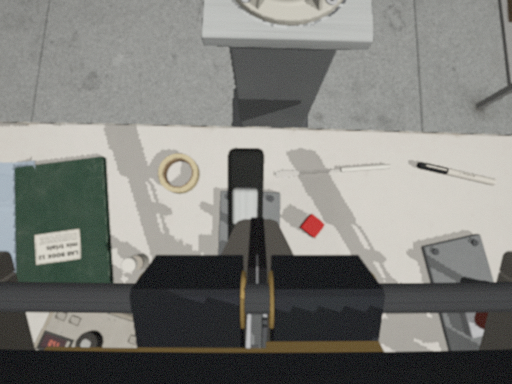

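The wrist view shows the black grip at (246,190) and the bright button at (244,205), whose lower edge the fingers may hide. I check this against my estimate.

Run:
```python
from goto import *
W=np.load('pics/w1_W.npy'); im=cv2.imread('pics/w1.png').astype(int).mean(2)
r=(slice(180,230),slice(226,264)); m=(im[r]>100)&(W[r][...,2]>180)&(W[r][...,2]<225)
n,l,st,cen=cv2.connectedComponentsWithStats(m.astype(np.uint8)); k=1+np.argmax(st[1:,4])
p=W[r][l==k]; print(len(p),st[k],p.mean(0),p.min(0),p.max(0))
m=W[r][...,2]>150; q=W[150:185,226:266].reshape(-1,3); q=q[q[:,2]>150]; print(q.min(0),q.max(0))
```

```text
795 [  6   8  26  36 795] [473.67 -59.14 203.9 ] [458.01 -71.16 191.48] [492.19 -46.48 210.72]
[418.15 -77.22 197.84] [454.66 -41.39 215.33]
```

```bash
python3 -m creep '[{"travel":[-5.8,-5.8,25],"dr":[0,0,0],"gripper":0},{"travel":[-5.8,-5.8,25],"dr":[0,0,0],"gripper":0},{"travel":[0,0,20],"dr":[0,0,0],"gripper":0},{"travel":[0,0,5],"dr":[0,0,0],"gripper":0},{"travel":[0,0,0],"dr":[0,0,0],"gripper":0},{"travel":[0,0,0],"dr":[0,0,0],"gripper":0}]'
python3 -m creep '[{"travel":[0,0,3],"dr":[0,0,0],"gripper":0},{"travel":[0,0,3],"dr":[0,0,0],"gripper":0},{"travel":[0,0,3],"dr":[0,0,0],"gripper":0},{"travel":[0,0,3],"dr":[0,0,0],"gripper":0},{"travel":[0,0,0],"dr":[0,0,0],"gripper":0},{"travel":[0,0,0],"dr":[0,0,0],"gripper":0}]'
python3 - <<'E'
from goto import *
delta(*target(0,B=np.array([476,-58.9,204])))
E
```

```text
t: 3.07
tcp_pos: [482.8, -58.8, 221.9]
ee_rot: [[-0.929, -0.027, -0.369], [-0.025, 1.0, -0.01], [0.369, 0.0, -0.929]]
force: [0.8, -0.6, 0.0]
grip_width: 0.2
grasp_force: 0.0
t: 3.57
tcp_pos: [477.9, -58.9, 209.4]
ee_rot: [[-0.928, -0.028, -0.372], [-0.026, 1.0, -0.01], [0.372, 0.0, -0.928]]
force: [-0.5, -0.4, -0.6]
grip_width: 0.4
grasp_force: 0.0
t 3.5667 pos [477.93 -58.89 209.38] F [-0.5  -0.38 -0.62] travel [-0.21  0.04  5.71] rotvec deg [ 0.06 -0.06 -0.08]
```

Now press in step by step: about 5.7 mm to contact, plus 5 mm of button travel.

```bash
for i in 1; do python3 -m creep '[{"travel":[0,0,3],"dr":[0,0,0],"gripper":0},{"travel":[0,0,3],"dr":[0,0,0],"gripper":0},{"travel":[0,0,1],"dr":[0,0,0],"gripper":0},{"travel":[0,0,0],"dr":[0,0,0],"gripper":0},{"travel":[0,0,0],"dr":[0,0,0],"gripper":0}]' | grep -E 't:|pos|force'; done
python3 -m creep '[{"travel":[0,0,1],"dr":[0,0,0],"gripper":0},{"travel":[0,0,1.5],"dr":[0,0,0],"gripper":0},{"travel":[0,0,0],"dr":[0,0,0],"gripper":0},{"travel":[0,0,0],"dr":[0,0,0],"gripper":0}]' | grep -E 't:|pos|force'
```

```text
t: 3.98
tcp_pos: [475.7, -59.0, 203.1]
ee_rot: [[-0.928, -0.028, -0.371], [-0.026, 1.0, -0.01], [0.371, 0.0, -0.929]]
force: [1.0, -1.0, 1.9]
grasp_force: 0.9
t: 4.32
tcp_pos: [474.7, -59.0, 200.7]
ee_rot: [[-0.928, -0.028, -0.371], [-0.027, 1.0, -0.01], [0.371, 0.0, -0.929]]
force: [1.7, 0.9, 3.6]
grasp_force: 1.5
```

```bash
python3 -m creep '[{"travel":[0,0,1.5],"dr":[0,0,0],"gripper":0},{"travel":[0,0,1.5],"dr":[0,0,0],"gripper":0},{"travel":[0.3,0,4],"dr":[0,-1.15,0],"gripper":0},{"travel":[0.3,0,4],"dr":[0,-1.15,0],"gripper":0},{"travel":[0.3,0,4],"dr":[0,-1.15,0],"gripper":0},{"travel":[0.3,0,4],"dr":[0,-1.15,0],"gripper":0},{"travel":[0,0,0],"dr":[0,0,0],"gripper":0},{"travel":[0,0,0],"dr":[0,0,0],"gripper":0}]' | grep -E 't:|pos|force|rot'
```

```text
t: 4.98
tcp_pos: [466.9, -59.1, 183.5]
ee_rot: [[-0.955, -0.028, -0.295], [-0.027, 1.0, -0.008], [0.295, 0.001, -0.955]]
force: [3.1, 1.4, 3.3]
grasp_force: 1.6
```

```bash
python3 -m creep '[{"travel":[0.5,0,6],"dr":[0,-1.72,0],"gripper":0},{"travel":[0.5,0,6],"dr":[0,-1.72,0],"gripper":0},{"travel":[0.5,0,6],"dr":[0,-1.72,0],"gripper":0},{"travel":[0.5,0,6],"dr":[0,-1.72,0],"gripper":0},{"travel":[0.5,0,6],"dr":[0,-1.72,0],"gripper":0},{"travel":[0.5,0,6],"dr":[0,-1.72,0],"gripper":0},{"travel":[0,0,0],"dr":[0,0,0],"gripper":0},{"travel":[0,0,0],"dr":[0,0,0],"gripper":0}]' | grep -E 't:|pos|force|rot'
python3 - <<'E'
from h import *
snap('side','side2')
E
```

```text
t: 5.65
tcp_pos: [455.7, -59.5, 149.2]
ee_rot: [[-0.992, -0.028, -0.121], [-0.028, 1.0, -0.003], [0.121, 0.001, -0.993]]
force: [1.0, 1.7, 3.4]
grasp_force: 1.5
```

View pics/side2.png

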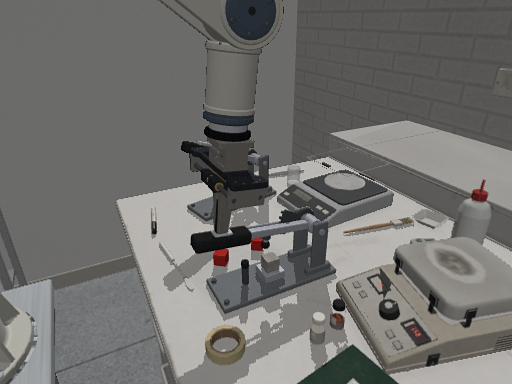

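The lever follows the fingers, with the grip now near (220,238), and the cube is still in place at (270,263). I carry on down.

```bash
python3 -m creep '[{"travel":[0.5,0,6],"dr":[0,-1.72,0],"gripper":0},{"travel":[0.5,0,6],"dr":[0,-1.72,0],"gripper":0},{"travel":[0.5,0,6],"dr":[0,-1.72,0],"gripper":0},{"travel":[0.5,0,6],"dr":[0,-1.72,0],"gripper":0},{"travel":[0.5,0,6],"dr":[0,-1.72,0],"gripper":0},{"travel":[0.5,0,6],"dr":[0,-1.72,0],"gripper":0},{"travel":[0.5,0,6],"dr":[0,-1.72,0],"gripper":0},{"travel":[0.5,0,6],"dr":[0,-1.72,0],"gripper":0},{"travel":[0,0,0],"dr":[0,0,0],"gripper":0},{"travel":[0,0,0],"dr":[0,0,0],"gripper":0}]' | grep -E 't:|pos|force|rot'
python3 -m creep '[{"travel":[0.3,0,4],"dr":[0,-1.15,0],"gripper":0},{"travel":[0.3,0,4],"dr":[0,-1.15,0],"gripper":0},{"travel":[0.3,0,4],"dr":[0,-1.15,0],"gripper":0},{"travel":[0,0,0],"dr":[0,0,0],"gripper":0},{"travel":[0,0,0],"dr":[0,0,0],"gripper":0}]' | grep -E 't:|pos|force|rot'
```

```text
t: 6.53
tcp_pos: [450.8, -59.7, 101.1]
ee_rot: [[-0.993, -0.028, 0.117], [-0.028, 1.0, 0.004], [-0.117, 0.001, -0.993]]
force: [0.1, 0.8, 3.4]
grasp_force: 1.5
t: 6.95
tcp_pos: [451.8, -59.7, 89.1]
ee_rot: [[-0.984, -0.028, 0.177], [-0.028, 1.0, 0.006], [-0.177, 0.001, -0.984]]
force: [0.8, -0.9, 3.0]
grasp_force: 1.6
```

```bash
python3 -m creep '[{"travel":[0.3,0,3],"dr":[0,-0.9,0],"gripper":0},{"travel":[0.3,0,3],"dr":[0,-0.9,0],"gripper":0},{"travel":[0,0,0],"dr":[0,0,0],"gripper":0},{"travel":[0,0,0],"dr":[0,0,0],"gripper":0}]' | grep -E 't:|pos|force'
python3 -m creep '[{"travel":[0,0,2],"dr":[0,-0.5,0],"gripper":0},{"travel":[0,0,0],"dr":[0,0,0],"gripper":0},{"travel":[0,0,0],"dr":[0,0,0],"gripper":0}]' | grep -E 't:|pos|force'
python3 -m creep '[{"travel":[0,0,2],"dr":[0,0,0],"gripper":0},{"travel":[0,0,0],"dr":[0,0,0],"gripper":0},{"travel":[0,0,0],"dr":[0,0,0],"gripper":0}]' | grep -E 't:|pos|force'
```

```text
t: 7.28
tcp_pos: [452.6, -59.7, 83.2]
ee_rot: [[-0.978, -0.028, 0.209], [-0.028, 1.0, 0.006], [-0.209, 0.0, -0.978]]
force: [-0.1, -0.7, 4.1]
grasp_force: 1.6
t: 7.53
tcp_pos: [453.0, -59.7, 81.3]
ee_rot: [[-0.976, -0.029, 0.218], [-0.028, 1.0, 0.007], [-0.218, 0.0, -0.976]]
force: [-0.3, -0.1, 6.0]
grasp_force: 3.6
t: 7.78
tcp_pos: [453.3, -59.7, 80.4]
ee_rot: [[-0.976, -0.029, 0.218], [-0.028, 1.0, 0.007], [-0.218, 0.0, -0.976]]
force: [-13.1, -0.2, 34.7]
grasp_force: 18.6
```

Force jumped to 35 N at z≈80, which is the stop. I release by backing straight off, then look.

```bash
python3 -m creep '[{"travel":[0,0,-2],"dr":[0,0,0],"gripper":0},{"travel":[0,0,-4],"dr":[0,0,0],"gripper":0},{"travel":[0,0,-8],"dr":[0,0,0],"gripper":0},{"travel":[0,0,-20],"dr":[0,0,0],"gripper":0},{"travel":[0,0,-35],"dr":[0,0,0],"gripper":0},{"travel":[0,0,-35],"dr":[0,0,0],"gripper":0},{"travel":[0,0,-35],"dr":[0,0,0],"gripper":0},{"travel":[0,0,-35],"dr":[0,0,0],"gripper":0},{"travel":[0,0,0],"dr":[0,0,0],"gripper":0},{"travel":[0,0,0],"dr":[0,0,0],"gripper":0}]' | grep -E 't:|pos|force'
python3 - <<'E'
from h import *
np.set_printoptions(precision=1,suppress=True)
snap('side','side3'); im,d,W=snap('wrist','w3')
m=(im.mean(2)>90)&(abs(W[...,0]-453)<25)&(abs(W[...,1]+59)<14)&(W[...,2]>60)&(W[...,2]<120)
p=W[m]; print(len(p),p.mean(0),p.min(0),p.max(0))
c=p-p.mean(0); n=np.linalg.svd(c,full_matrices=False)[2]; print('slope',n)
E
```

```text
t: 8.62
tcp_pos: [415.7, -60.9, 250.9]
ee_rot: [[-0.975, -0.028, 0.221], [-0.028, 1.0, 0.006], [-0.221, -0.0, -0.975]]
force: [-0.4, -0.1, -0.3]
grasp_force: 0.0
599 [455.3 -58.7  85.4] [438.4 -71.2  75.1] [477.4 -45.9  91.5]
slope [[ 1.   0.   0.2]
 [ 0.   1.  -0.1]
 [ 0.2 -0.1 -1. ]]
```

View pics/side3.png

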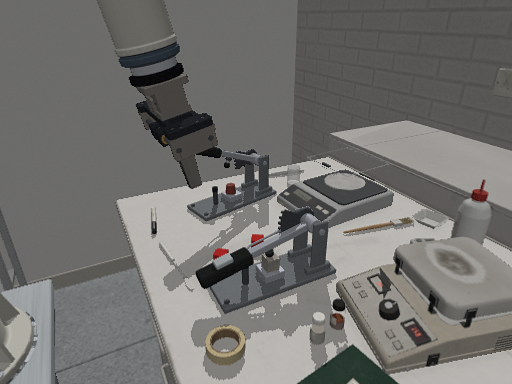

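The lever is down, with its grip at (225,268) and its foot on the cube at (270,262). The button has sprung back to z≈85 mm, which matches the stop position. The other press's lever is still raised.

```bash
python3 -c "from station import *; print(hand_in())"
```

```text
the job is handed in; nothing more can be done
None
```

The mortar cube is clamped: its press's lever is down at the stop with the button released, the cube is where it stood, the other lever is still raised, and the job was handed in at about 8.7 s; hand-in returned no verdict.

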